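Open the drilling vice to its mark and hover a blank over the jaws

ROBOT

A 6-joint arm with a two-finger parallel gripper is mounted at the origin on a cart in front of the work surface, level with it; the furniture and walls round the work are solid. World frame = base frame: x ahead of the robot, y to its left, z up, the work surface at z = 0. Lengths are in m, angles in rad, forces in N, time in s.
With the tool pointing down it reaches from about 0.375 to 0.975 m from the base axis. Payload 3.8 kg.
Tool frame: the origin (TCP) lies on the centre line of the jaws, within the pads' length; the fingertips stand 14 mm ahead of it and the grasp point (between the pads) lies 5 mm behind it; x points along the fingers, y is the direction in which the jaws open and shut, and the axes are right-handed (so a half turn about x gives the same grasp; the last joint's range is limited). The gripper opens to 85 mm and grips with 20 to 120 N. Pads are 22 mm wide; open, the fingers measure 114 mm over their backs; the gripper's body (76 mm by 85 mm) begins 54 mm behind the grasp point. The pads swing forward as they close: fully open they stand 13 mm farther back than shut.
Start: joints at [1.121, 0.264, 1.604, -0, 1.274, -0.037], TCP at [0.271, 0.618, 0.245] pointing down, gripper open.
Joint ranges: [-2.63, 2.63], [-0.94, 2.18], [0.31, 2.57], [-1.31, 4.45], [0, 2.66], [-2.55, 2.55]. Speed limits (rad/s): [2.57, 2.57, 3.14, 3.14, 3.14, 3.14].

INTERFACE

Orientations are given as a rotation vector (axis times angle).
In Python, from workcell import bot gives the robot as it stands.
- The arm moves only by the shell command python3 -m creep 'ROWS' [FORCE]. ROWS is JSON, a list of rows, each an object with "grip": the finger opening in cm, from 0 to 8.54; "dp": the shift along the tool's x, y, z in cm, a list of three; "rotation": the turn, a rotation vector about the tool's x, y, z in rad, a list of three. A call has 1 to 5 rows; each row is the pose to reach, as a shift and turn from the pose commanded when the call began, along the tool's axes at that moment; what a row does not reach only later rows make up. A row lasts 1/12 s, in which the tool goes at most 41.7 mm and 7.16 degrees, less where a joint would pass 70% of its speed; a pose out of reach is approached as far as the arm can. A call with a gripper value outside its range is refused whole. The fingers move at their own pace and stop on an object; FORCE is the grip in N (left out, the last holds). Time passes only in rows, so rows that repeat a pose let the fingers close. It gives the time, the measured TCP pose, the force and the opening at its end, in the units of the state.
- bot.read_state(): the state, without advancing time (a new reading comes with each control period).
- bot.read_camera(name): name is "scene" or "top" or "wrist"; returns (picture, depth): 384x512x3 uint8, red, green, blue; 384x512 float32, m along the optical axis (not along the pixel's ray), 0 where there is no reading.
- bot.get_calibration(name): a dict with "fx", "fy", "cx", "cy" (pixels), "rvec" (rotation vector, rad) and "tvec" (3), from world to camera coordinates, as OpenCV has them. Camera axes: x right, y down, z forward; pixel columns grow to the right and rows downward; lengths in m; the calibration is good to about 2 mm. A picture is of the moment at which its call begins: read the wrist's pose just before it. get_calibration takes no time and is no camera call; for the wrist camera it gives the pose at the moment of the call.
- bot.finish_job(): hands the job in, once; it reports no verdict.
The state is a dict: "time": time; "q": joint angles; "joint_vel": joint speeds; "joint_torque": joint torques, N m; "tool_pos": TCP position; "tcp_rot": TCP orientation; "wrist_force": force on the tool from outside, world axes, zero at the start; "torque": the same for the moment, N m; "width": opening from 0.0 (shut) to 1.0 (fully open).
Only numpy, scipy, OpenCV 4.12 (cv2) and the standard library are available. Lean on these libraries where they do the work, as an engineer would, in place of code of your own. Each camera call takes 0.05 s, during which the arm holds its last target.

TASK

First turn the red-knobbed lever of the blue drilling vice to the yellow mark, so that its jaws open to blank width. Then pick up the orange-red padauk blank, carry it over the mallet and bottles, and hold it hovering about 10 mm above the vice jaws, level, centred over the gap and lined up with it, touching nothing but your gripper, so that I can check the fit before clamping. Finish while still holding it there; never let the blank touch the vice, and leave the other things where they are.

Things in the scene. Friction and masses are not known exactly. Their poses are not given: they have to be found in the camera images.
- vice: Self-centring drilling vice fixed on the bench, to the left, turned a little. Blue base 126 (x) x 185 mm (y -60 to +125), 16 mm high. Origin on the bench under the middle of the jaw gap, y along the gap, z up. Two grey jaws, each 22 x 100 mm (y -50 to +50), tops at z 60 mm, stand either side of x = 0.
- vice_mouth (a point): Middle of the jaw gap at the height of the jaw tops (60 mm above the bench); axes as the vice: y along the gap, x across it. Both jaws move apart equally as the lever turns: gap 8 mm + 28 mm per rad of lever (33 mm at the yellow mark).
- lever_pivot (a point): Point on the vertical axis of the vice lever, at (0, 95, 55) mm in the vice's frame; axes as the vice. Under the lever lies a fan-shaped scale plate, top 23 mm above the bench, out to 92 mm from the axis, with black ticks and one wide yellow mark.
- lever_knob (a point): Middle of the gripping part of the lever's red upright knob (18 mm diameter, from 37 to 73 mm above the bench; this point at 55 mm), 70 mm from the pivot axis. Below the knob is the flat lever arm, 10 mm wide, 27 to 34 mm above the bench.
- vice_lever (a joint): Angle of the vice lever, rad, 0 to 1.5. At angle a it points from the pivot along (-cos a, sin a) in the vice's x, y: at 0 about towards the robot, growing clockwise seen from above. The yellow mark is at 0.9. It stays where it is left; about 2 N at the knob moves it.
- blank_padauk: Orange-red squared turning blank of padauk, 19 x 126 x 19 mm, lying on the bench; origin at the centre of its underside, y along its length, z up. About 32 g.
- padauk_middle (a point): Centre of the padauk blank, 9.5 mm above its underside; axes as the blank.
- blank_maple: Pale maple blank, 19 x 131 x 19 mm, lying beside the padauk one; leave alone. Origin at the centre of its underside, y along its length.
- blank_walnut: Dark brown walnut blank, 20 x 121 x 20 mm, lying beside the padauk one; leave alone. Origin at the centre of its underside, y along its length.
- carvers_mallet: Beech mallet lying between the blanks and the vice, 68 x 229 mm, 72 mm high; origin at the middle of its underside, y along its length towards the head. Leave alone.
- sealer_bottle: Brown bottle with a red cap, 47 mm diameter, 106 mm high, standing at the robot's end of the mallet; origin at the centre of its foot. Leave alone.
- friction_polish: Green and white bottle with a black cap, 55 mm diameter, 128 mm high, standing beyond the far end of the mallet; origin at the centre of its foot. Leave alone.
Things that resemble listed ones, but are neither listed nor needed, are in the scene too. Of the things that look like the blank_padauk, take the one that is farthest to the robot's left at the start.

How it is judged:
On the way, in this order (a step that is already met when the one before it is completed fails the run):
1. the vice lever is at rest at the yellow mark (0.9 rad, within 0.1) while the padauk blank still lies where it was (within 20 mm) (value of joint vice_lever between 0.8 and 1 rad and velocity of joint vice_lever between -0.05 and 0.05 rad/s and distance of blank_padauk from where it was at the start of the episode below 0.02 m), for 0.3 s.
2. the padauk blank is lifted off the bench in the gripper, the lever still at the mark (value of joint vice_lever between 0.8 and 1 rad and height (world z) of padauk_middle above 0.05 m and contact force between blank_padauk and the fingers above 0.5 N), for 0.2 s.
At the end, for the whole second after the job is handed in: Held still by the fingers alone, the padauk blank is 3 to 22 mm above the jaw tops, centred within 7 mm across the gap and 15 mm along it, aligned with it within 0.12 rad, level within 0.15 rad, not touching the vice; the lever is within 0.1 rad of the yellow mark (0.9 rad) (value of joint vice_lever between 0.8 and 1 rad and x of padauk_middle in the frame of vice_mouth between -0.007 and 0.007 m and y of padauk_middle in the frame of vice_mouth between -0.015 and 0.015 m and z of padauk_middle in the frame of vice_mouth between 0.0125 and 0.0315 m and angle between the y axis of blank_padauk and the y axis of vice, either way round below 0.12 rad and angle between blank_padauk's own z axis and vertical below 0.15 rad and linear speed of blank_padauk below 0.02 m/s and contact force between blank_padauk and the fingers above 0.5 N and contact force between blank_padauk and vice below 0.1 N); the arm keeps its last pose, push and grip.
It fails at once if the padauk blank touches the vice (contact force between blank_padauk and vice above 0.3 N).
It fails at once if the mallet is moved by more than 15 mm (distance of carvers_mallet from where it was at the start of the episode above 0.015 m).
It fails at once if a bottle is moved by more than 15 mm (distance of any of sealer_bottle, friction_polish from where it was at the start of the episode above 0.015 m).
It fails at once if the maple or walnut blank is moved by more than 15 mm (distance of any of blank_maple, blank_walnut from where it was at the start of the episode above 0.015 m).
It also fails if it takes over 61 s, if anything falls off the work surface, if the arm or the gripper's body presses on something with over 40 N, if the wrist force passes 120 N, or if a joint passes its speed limit or range.

## Working session

There is one attempt and no reset: what is moved stays moved. The work goes in short steps, Python scripts to look and compute and a shell command to move; the robot and the scene stay as the last step left them, time stands still between calls to the robot, and variables do not carry over. Pictures are saved under pics/ and viewed, and the job is handed in when it is done.

```bash
mkdir -p pics; ls
python3 - <<'E'
from workcell import bot
import cv2,numpy as np
for n in ("scene","top"):
    p,d=bot.read_camera(n); np.savez(f"{n}0.npz",p=p,d=d)
    cv2.imwrite(f"pics/{n}0.png",cv2.cvtColor(p,cv2.COLOR_RGB2BGR))
    c=bot.get_calibration(n);print(n,c)
s=bot.read_state();print(s)
E
```

```text
pics
scene {'fx': 496.326609820019, 'fy': 496.326609820019, 'cx': 264.10090504264184, 'cy': 183.813017606829, 'rvec': array([ 2.24792681, -0.99489404,  0.36525815]), 'tvec': array([-0.39334733,  0.34088194,  1.39044905])}
top {'fx': 495.0154850290175, 'fy': 495.0154850290175, 'cx': 257.81806426532415, 'cy': 190.5041440494498, 'rvec': array([ 2.18343126, -2.17793869,  0.02915493]), 'tvec': array([-0.00814272,  0.52541622,  1.44151559])}
{'time': 0.1, 'q': array([ 1.12113443e+00,  2.64705028e-01,  1.60527122e+00,  9.98640028e-07,
        1.27370893e+00, -3.68840452e-02]), 'joint_vel': array([-0.000224  ,  0.00028936, -0.00332875,  0.00049121,  0.00057442,
        0.00120649]), 'joint_torque': array([-3.06116544e-04, -5.16701388e+01, -3.68593848e+01, -9.66609082e-05,
        6.12583011e-03,  2.64250343e-05]), 'tool_pos': array([0.27048842, 0.61772406, 0.24404992]), 'tcp_rot': array([ 0.3221964 ,  1.54694411, -0.32540503]), 'wrist_force': array([ 0.77314401, -0.24456679,  0.06136386]), 'torque': array([-0.0075473 , -0.02165158, -0.01803942]), 'width': 0.9981120315287755}
```

View pics/scene0.png

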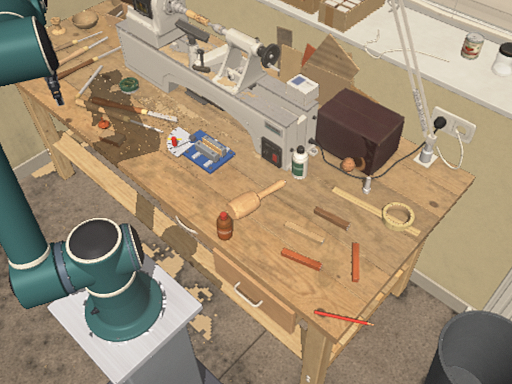

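View pics/top0.png

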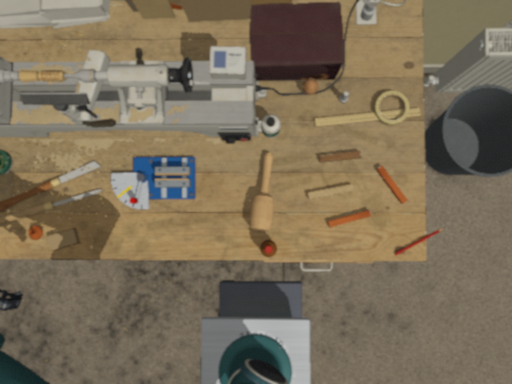

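```bash
cat > h.py <<'E'
import numpy as np,cv2
from scipy.spatial.transform import Rotation as R
from workcell import bot
def ray(c,u,v,z):
    Rm=cv2.Rodrigues(np.array(c['rvec'],float))[0];t=np.array(c['tvec'])
    o=-Rm.T@t; d=Rm.T@np.array([(u-c['cx'])/c['fx'],(v-c['cy'])/c['fy'],1.0])
    s=(z-o[2])/d[2]; return o+s*d
def proj(c,P):
    K=np.array([[c['fx'],0,c['cx']],[0,c['fy'],c['cy']],[0,0,1]])
    return cv2.projectPoints(np.array(P,float).reshape(-1,1,3),np.array(c['rvec'],float),np.array(c['tvec'],float),K,None)[0][:,0]
def cloud(c,d):
    v,u=np.mgrid[:d.shape[0],:d.shape[1]]
    X=np.stack([(u-c['cx'])/c['fx']*d,(v-c['cy'])/c['fy']*d,d],-1)
    Rm=cv2.Rodrigues(np.array(c['rvec'],float))[0]
    return (X-np.array(c['tvec']))@Rm
def save(n,p): cv2.imwrite(n,cv2.cvtColor(p,cv2.COLOR_RGB2BGR))
E
python3 - <<'E'
from h import *
z=np.load('top0.npz');p=z['p'];d=z['d'];c=bot.get_calibration('top')
hsv=cv2.cvtColor(p,cv2.COLOR_RGB2HSV);C=cloud(c,d)
def rep(name,m,box,zt):
    mm=np.zeros(m.shape,np.uint8);x0,y0,x1,y1=box;mm[y0:y1,x0:x1]=m[y0:y1,x0:x1]
    cs=cv2.findContours(mm,cv2.RETR_EXTERNAL,cv2.CHAIN_APPROX_NONE)[0]
    for k in cs:
        if len(k)<10: continue
        P=np.array([ray(c,u,v,zt)[:2] for u,v in k[:,0]])*1000
        r=cv2.minAreaRect(P.astype(np.float32)); print(name,r,'px',cv2.minAreaRect(k)[0])
        im=np.zeros(m.shape,np.uint8);cv2.drawContours(im,[k],-1,1,-1);print('  zmed',np.median(C[im>0][:,2]))
H,S,V=hsv[...,0],hsv[...,1],hsv[...,2]
rep('pad',((H<12)&(S>150)&(V>120)).astype(np.uint8),(310,160,415,235),.019)
rep('blue',((H>100)&(H<125)&(S>120)).astype(np.uint8),(100,145,210,215),.016)
rep('red',((H<6)|(H>174))&(S>170)&(V>100),(110,180,150,215),.073)
a=cv2.resize(p[145:220,100:210],None,fx=7,fy=7,interpolation=cv2.INTER_CUBIC);save('pics/top_vice.png',a)
E
```

```text
pad ((446.57867431640625, -271.72308349609375), (15.460515022277832, 120.36302185058594), 14.66944694519043) px (348.7814636230469, 217.6531982421875)
  zmed 0.019193065403379086
pad ((543.8709106445312, -396.4904479980469), (117.94969940185547, 15.970526695251465), 34.90538787841797) px (391.60809326171875, 184.35134887695312)
  zmed 0.01933181700713918
blue ((519.0037841796875, 241.78616333007812), (26.58879280090332, 38.520503997802734), 0.12259463965892792) px (173.5, 192.5)
  zmed 0.01597239911000183
blue ((567.8143920898438, 239.5626220703125), (4.819221794605255e-05, 32.6663818359375), 0.05622682347893715) px (174.5, 176.0)
  zmed 0.015924798185660234
blue ((565.0546875, 190.56590270996094), (118.57901763916016, 17.800264358520508), 0.6250532269477844) px (191.0, 177.0)
  zmed 0.016288272167789386
blue ((612.3553466796875, 243.10008239746094), (23.79967498779297, 38.962982177734375), 0.021161440759897232) px (173.5, 161.0)
  zmed 0.01633534175511752
blue ((563.2960815429688, 322.8322448730469), (122.38743591308594, 80.47694396972656), 0.8018764853477478) px (146.49998474121094, 177.49998474121094)
  zmed 0.016376610575006972
red ((494.6370849609375, 344.40130615234375), (11.356972694396973, 14.374396324157715), 0.13827858865261078) px (133.5, 200.0)
  zmed 0.07129894166378062
```

View pics/top_vice.png

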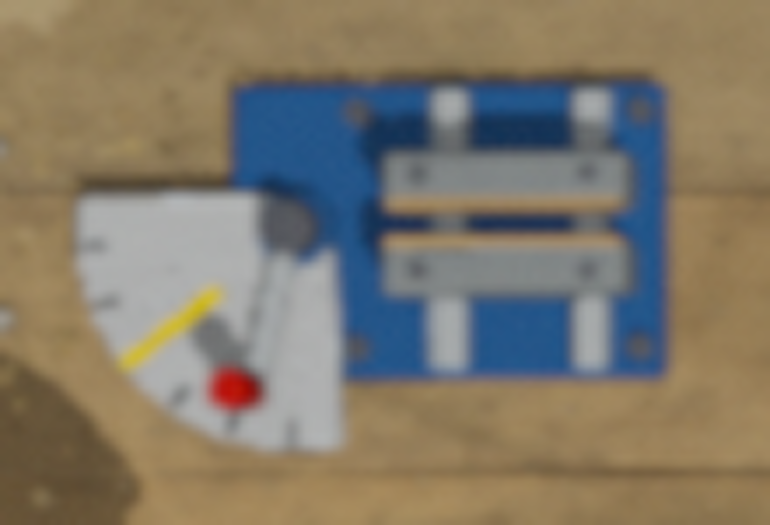

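Run:
```python
from h import *
z=np.load('top0.npz');p=z['p'];d=z['d'];c=bot.get_calibration('top')
hsv=cv2.cvtColor(p,cv2.COLOR_RGB2HSV);C=cloud(c,d)
H,S,V=hsv[...,0],hsv[...,1],hsv[...,2]
m=((H>100)&(H<125)&(S>120));m[:145]=0;m[215:]=0;m[:,:100]=0;m[:,210:]=0
v,u=np.nonzero(m)
P=np.array([ray(c,a,b,.016)[:2] for a,b in zip(u,v)]).astype(np.float32)*1000
hull=cv2.convexHull(P);print('base',cv2.minAreaRect(hull), P.min(0),P.max(0))
m=(C[...,2]>.052)&(C[...,2]<.068);m[:145]=0;m[215:]=0;m[:,:152]=0;m[:,195:]=0
n,l=cv2.connectedComponents(m.astype(np.uint8))
for i in range(1,n):
    v,u=np.nonzero(l==i)
    if len(u)<30: continue
    P=np.array([ray(c,a,b,.06)[:2] for a,b in zip(u,v)]).astype(np.float32)*1000
    print('jaw',cv2.minAreaRect(P),P.mean(0),np.median(C[l==i][:,2]))
    w=cv2.PCACompute(P,None)[1];print(np.arctan2(w[0,1],w[0,0]))
Rm=R.from_rotvec(bot.read_state()['tcp_rot']).as_matrix();print(Rm)
print(bot.get_calibration('wrist'))
w,_=bot.read_camera('wrist');save('pics/wrist0.png',w)
```

```text
base ((563.42626953125, 272.61077880859375), (181.55319213867188, 121.6452865600586), 89.99601745605469) [502.60632 181.83304] [624.2536  363.38583]
jaw ((579.9703369140625, 241.1285858154297), (20.164613723754883, 98.0462646484375), 0.049680162221193314) [579.9331  239.93634] 0.05835348664627273
1.569912
jaw ((545.4790649414062, 240.76800537109375), (20.1115665435791, 98.06317138671875), 0.0877649337053299) [545.3688  240.17769] 0.05837190667804381
1.5746263
[[-9.10398323e-04  4.01154726e-01  9.16009856e-01]
 [-1.88409902e-03  9.16007922e-01 -4.01155751e-01]
 [-9.99997811e-01 -2.09106479e-03 -7.81168512e-05]]
{'fx': 274.7926430614389, 'fy': 274.7926430614389, 'cx': 254.345307191174, 'cy': 193.75402934393583, 'rvec': array([-2.39014644, -1.56368564, -0.25345592]), 'tvec': array([-0.67313041, -0.04218524,  0.38007705])}
```

View pics/wrist0.png

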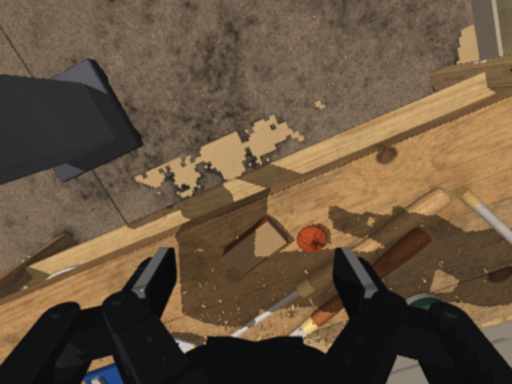

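```bash
python3 -m creep '[{"grip":6,"dp":[1,-1.6,3.1],"rotation":[0,0,0]},{"grip":6,"dp":[2,-3.2,6.3],"rotation":[0,0,0]},{"grip":6,"dp":[3,-4.8,9.4],"rotation":[0,0,0]},{"grip":6,"dp":[4,-6.4,12.6],"rotation":[0,0,0]},{"grip":6,"dp":[5,-8,15.7],"rotation":[0,0,0]}]'
cat > st.py <<'E'
from h import *
import sys
s=bot.read_state();M=R.from_rotvec(s['tcp_rot']).as_matrix()
print('t',s['time'],'pos',s['tool_pos'].round(4),'y',M[:,1].round(3),'x',M[:,0].round(3),'w',round(s['width'],3),'F',s['wrist_force'].round(1),'q',s['q'].round(2))
if len(sys.argv)>3: print('dp cm',(M.T@(np.array([float(a) for a in sys.argv[1:4]])-s['tool_pos'])*100).round(2))
E
python3 st.py .494 .346 .14
```

```text
time: 0.57
tool_pos: [0.3831, 0.4806, 0.1945]
tcp_rot: [0.323, 1.547, -0.324]
wrist_force: [0.4, 1.0, -0.1]
width: 0.704
t 0.5667 pos [0.3831 0.4806 0.1945] y [ 0.401  0.916 -0.   ] x [-0. -0. -1.] w 0.704 F [ 0.4  1.  -0.1] q [ 0.86  0.19  1.79 -0.    1.16 -0.3 ]
dp cm [ 5.45 -7.88 15.55]
```

```bash
python3 -m creep '[{"grip":6,"dp":[1,-1.6,3.1],"rotation":[0,0,0]},{"grip":6,"dp":[2,-3.2,6.2],"rotation":[0,0,0]},{"grip":6,"dp":[3,-4.8,9.3],"rotation":[0,0,0]},{"grip":6,"dp":[4,-6.4,12.4],"rotation":[0,0,0]},{"grip":6,"dp":[5,-7.9,15.5],"rotation":[0,0,0]}]'
python3 st.py .494 .346 .055
python3 - <<'E'
from h import *
w,d=bot.read_camera('wrist');c=bot.get_calibration('wrist');save('pics/wrist1.png',w)
t,dt=bot.read_camera('top');save('pics/top1.png',t)
E
```

```text
time: 0.98
tool_pos: [0.4933, 0.3458, 0.1445]
tcp_rot: [0.323, 1.547, -0.324]
wrist_force: [-0.7, -0.3, -0.2]
width: 0.7
t 0.9833 pos [0.4933 0.3458 0.1445] y [ 0.401  0.916 -0.   ] x [-0. -0. -1.] w 0.7 F [-0.7 -0.3 -0.2] q [ 0.57  0.21  1.86 -0.    1.07 -0.59]
dp cm [8.95 0.05 0.06]
```

View pics/wrist1.png

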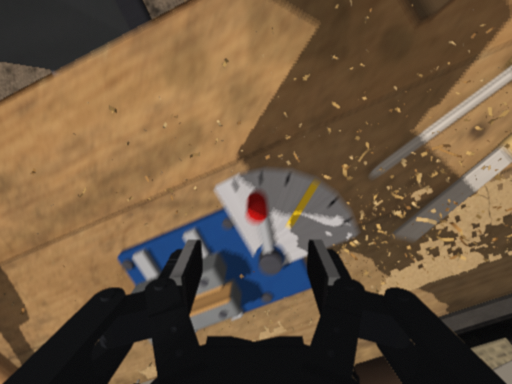

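The wrist view shows the red knob at (257,207), laterally midway between the fingers (185 and 330), and the yellow mark at (303,204) to its right. I'll check the knob by ray casting.

```bash
python3 - <<'E'
from h import *
w=cv2.cvtColor(cv2.imread('pics/wrist1.png'),cv2.COLOR_BGR2HSV);c=bot.get_calibration('wrist')
m=(((w[...,0]<6)|(w[...,0]>174))&(w[...,1]>170)&(w[...,2]>80)).astype(np.uint8)
n,l,s,ce=cv2.connectedComponentsWithStats(m)
for i in range(1,n):
    if s[i,4]>50: print(s[i],ce[i],ray(c,*ce[i],.06))
v,u=np.nonzero((w[...,0]>22)&(w[...,0]<33)&(w[...,1]>190)&(w[...,2]>150))
P=np.array([ray(c,a,b,.023)[:2] for a,b in zip(u,v)]);print(len(P),P.mean(0))
E
python3 -m creep '[{"grip":6,"dp":[3,0,0],"rotation":[0,0,0]},{"grip":6,"dp":[6,0,0],"rotation":[0,0,0]},{"grip":6,"dp":[8,0,0],"rotation":[0,0,0]},{"grip":6,"dp":[8.9,0,0],"rotation":[0,0,0]},{"grip":6,"dp":[8.9,0,0],"rotation":[0,0,0]}]'
```

```text
[248 195  18  25 359] [256.71309192 207.70752089] [0.49587328 0.34327536 0.06      ]
55 [0.53075157 0.368621  ]
time: 1.5
tool_pos: [0.4904, 0.3465, 0.0534]
tcp_rot: [0.321, 1.551, -0.327]
wrist_force: [-0.1, 0.2, 0.6]
width: 0.7
```

```bash
python3 -m creep '[{"grip":3,"dp":[0,0,0],"rotation":[0,0,0]},{"grip":1,"dp":[0,0,0],"rotation":[0,0,0]},{"grip":1,"dp":[0,0,0],"rotation":[0,0,0]},{"grip":1,"dp":[0,0,0],"rotation":[0,0,0]},{"grip":1,"dp":[0,0,0],"rotation":[0,0,0]}]' 20
python3 st.py .494 .346 .055
```

```text
time: 1.92
tool_pos: [0.4941, 0.3486, 0.0584]
tcp_rot: [0.326, 1.544, -0.321]
wrist_force: [-0.6, 0.5, 5.1]
width: 0.206
t 1.9167 pos [0.4941 0.3486 0.0584] y [0.401 0.916 0.003] x [ 0.003  0.002 -1.   ] w 0.206 F [-0.6  0.5  5.1] q [ 0.57  0.31  1.92  0.    0.91 -0.59]
dp cm [ 0.33 -0.24  0.09]
```

```bash
python3 -m creep '[{"grip":1,"dp":[-0.1,0.65,-0.12],"rotation":[0,0,0]},{"grip":1,"dp":[-0.1,1.31,-0.21],"rotation":[0,0,0]},{"grip":1,"dp":[-0.1,2.0,-0.2],"rotation":[0,0,0]},{"grip":1,"dp":[-0.1,2.71,-0.16],"rotation":[0,0,0]},{"grip":1,"dp":[-0.1,2.71,-0.16],"rotation":[0,0,0]}]' 20
python3 st.py
python3 -m creep '[{"grip":1,"dp":[0,0.6,0.1],"rotation":[0,0,0]},{"grip":1,"dp":[0,1.17,0.26],"rotation":[0,0,0]},{"grip":1,"dp":[0,1.75,0.5],"rotation":[0,0,0]},{"grip":1,"dp":[0,2.32,0.75],"rotation":[0,0,0]},{"grip":1,"dp":[0,2.32,0.75],"rotation":[0,0,0]}]' 20
python3 st.py
python3 - <<'E'
from h import *
t,dt=bot.read_camera('top');s,_=bot.read_camera('scene');print(bot.read_state()['tool_pos'])
save('pics/top2.png',cv2.resize(t[145:220,100:210],None,fx=7,fy=7,interpolation=cv2.INTER_CUBIC))
save('pics/scene2.png',cv2.resize(s[120:190,150:250],None,fx=7,fy=7,interpolation=cv2.INTER_CUBIC))
E
```

```text
time: 2.33
tool_pos: [0.5017, 0.3745, 0.0581]
tcp_rot: [0.325, 1.548, -0.324]
wrist_force: [-4.8, 1.5, 7.4]
width: 0.2
t 2.3333 pos [0.5017 0.3745 0.0581] y [0.402 0.916 0.   ] x [-0.002  0.001 -1.   ] w 0.2 F [-4.8  1.5  7.4] q [ 0.6   0.35  1.87  0.    0.93 -0.56]
time: 2.75
tool_pos: [0.5182, 0.3923, 0.0577]
tcp_rot: [0.324, 1.548, -0.324]
wrist_force: [-2.8, -0.9, 6.2]
width: 0.201
t 2.75 pos [0.5182 0.3923 0.0577] y [ 0.402  0.916 -0.   ] x [-0.001  0.    -1.   ] w 0.201 F [-2.8 -0.9  6.2] q [ 0.61  0.39  1.81  0.    0.94 -0.55]
[0.51822847 0.39226331 0.05773492]
```

View pics/top2.png

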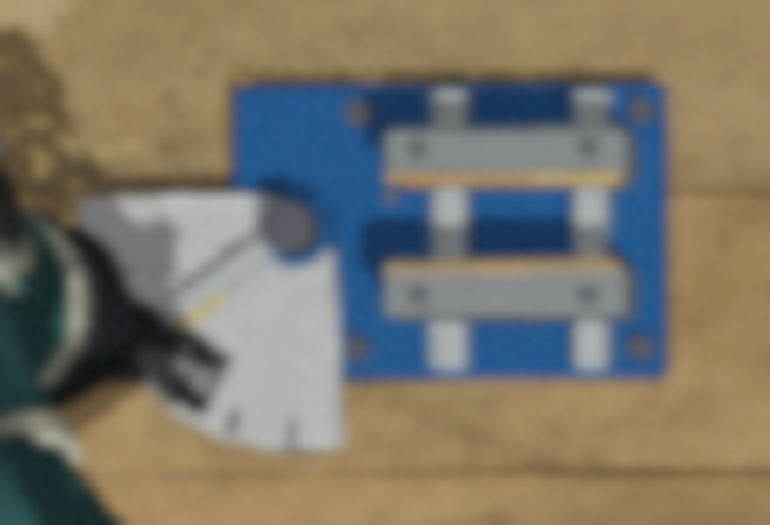

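View pics/scene2.png

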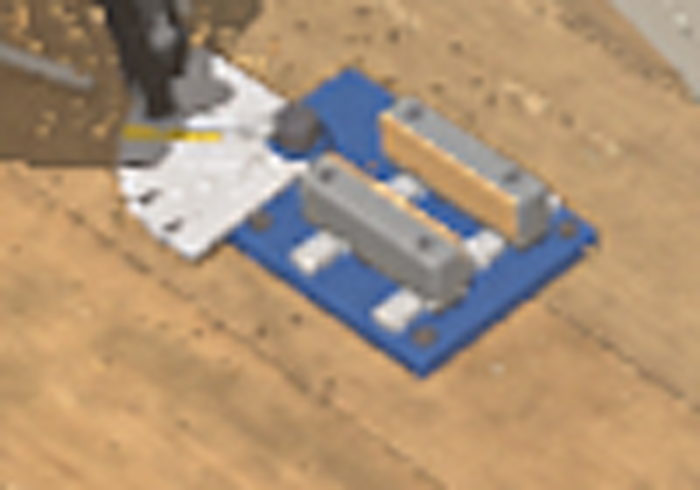

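The gap has opened and the lever now lies by the yellow mark at (200,308) of the crop. I'll measure the gap.

```bash
cat > jaw.py <<'E'
from h import *
def jaws():
    p,d=bot.read_camera('top');c=bot.get_calibration('top');C=cloud(c,d)
    m=(C[...,2]>.052)&(C[...,2]<.068);m[:145]=0;m[215:]=0;m[:,:152]=0;m[:,195:]=0
    n,l=cv2.connectedComponents(m.astype(np.uint8));o=[]
    for i in range(1,n):
        v,u=np.nonzero(l==i)
        if len(u)<100: continue
        P=np.array([ray(c,a,b,.06)[:2] for a,b in zip(u,v)])*1000
        w=cv2.PCACompute(P.astype(np.float32),None)[1][0]
        o.append((P.mean(0).round(1),P.min(0).round(1),P.max(0).round(1),len(u),np.arctan(w[0]/w[1]).round(4)))
    return p,o
if __name__=="__main__":
    p,o=jaws()
    for a in o: print(a)
    if len(o)==2: print('a',(o[0][0][0]-o[1][0][0]-30)/28)
E
python3 jaw.py
```

```text
(array([591.4, 240.2]), array([581.4, 192.2]), array([601.6, 287.6]), 265, np.float32(-0.0002))
(array([536.4, 241. ]), array([523.9, 191.6]), array([547. , 289.6]), 277, np.float32(-0.005))
a 0.8928571428571429
```

```bash
python3 -m creep '[{"grip":2.5,"dp":[0,0,0],"rotation":[0,0,0]},{"grip":3.5,"dp":[0,0,0],"rotation":[0,0,0]},{"grip":5,"dp":[0,0,0],"rotation":[0,0,0]},{"grip":6,"dp":[0,0,0],"rotation":[0,0,0]},{"grip":6,"dp":[0,0,0],"rotation":[0,0,0]}]' 20
python3 jaw.py; python3 st.py
```

```text
time: 3.32
tool_pos: [0.5183, 0.3909, 0.0569]
tcp_rot: [0.324, 1.547, -0.324]
wrist_force: [-0.3, 0.2, 0.1]
width: 0.703
(array([591.4, 240.2]), array([578.5, 192.2]), array([601.6, 287.6]), 268, np.float32(-0.002))
(array([536.2, 241.4]), array([523.9, 188.8]), array([547. , 289.6]), 282, np.float32(-0.0157))
a 0.8999999999999976
t 3.3667 pos [0.5183 0.391  0.057 ] y [ 0.401  0.916 -0.   ] x [-0. -0. -1.] w 0.701 F [ 0.1 -0.  -0. ] q [ 0.61  0.39  1.82 -0.    0.94 -0.55]
```

```bash
python3 -m creep '[{"grip":6,"dp":[-4,0,0],"rotation":[0,0,0]},{"grip":6,"dp":[-8,0,0],"rotation":[0,0,0]},{"grip":6,"dp":[-12,0,0],"rotation":[0,0,0]},{"grip":6,"dp":[-16,-2,0],"rotation":[0.1,0,0]},{"grip":6,"dp":[-19,-5,0],"rotation":[0.2,0,0]}]'
python3 st.py .4466 -.2717 .25
```

```text
time: 3.78
tool_pos: [0.5007, 0.3494, 0.2483]
tcp_rot: [0.485, 1.513, -0.479]
wrist_force: [0.6, -0.7, 1.3]
width: 0.706
t 3.7833 pos [0.5007 0.3494 0.2483] y [0.578 0.816 0.005] x [ 0.004  0.003 -1.   ] w 0.706 F [ 0.6 -0.7  1.3] q [ 0.57  0.14  1.75  0.    1.25 -0.39]
dp cm [ -0.38 -53.82  31.46]
```

Run:
```python
from h import *
t=bot.read_camera('top')[0];s=bot.read_camera('scene')[0]
save('pics/top3.png',cv2.resize(t[145:220,100:210],None,fx=7,fy=7,interpolation=cv2.INTER_CUBIC))
```

```text
(no output)
```

View pics/top3.png

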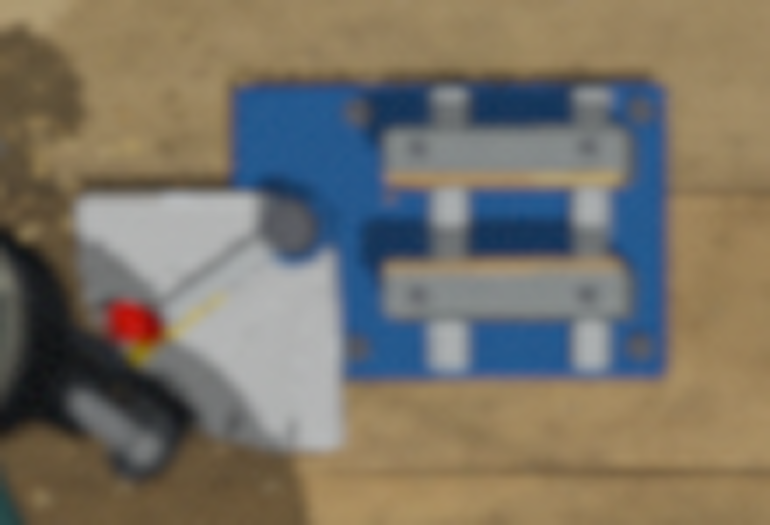

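```bash
python3 - <<'E'
from h import *
c=bot.get_calibration('top');k=ray(c,119,191,.072);print(k,np.arctan2(k[1]-.3355,.563-k[0]))
E
python3 -m creep '[{"grip":5,"dp":[0,-3.4,2.0],"rotation":[0.06,0,0]},{"grip":5,"dp":[0,-6.8,4],"rotation":[0.12,0,0]},{"grip":5,"dp":[0,-10.2,6],"rotation":[0.18,0,0]},{"grip":5,"dp":[0,-13.6,8],"rotation":[0.24,0,0]},{"grip":5,"dp":[0,-17,10],"rotation":[0.3,0,0]}]'
python3 st.py .4466 -.2717 .25
```

```text
[0.52018822 0.38666447 0.072     ] 0.8740460785175463
time: 4.3
tool_pos: [0.4826, 0.1496, 0.2436]
tcp_rot: [0.713, 1.451, -0.714]
wrist_force: [0.8, -1.3, 0.7]
width: 0.587
t 4.3 pos [0.4826 0.1496 0.2436] y [ 0.792  0.61  -0.001] x [-0.001 -0.    -1.   ] w 0.587 F [ 0.8 -1.3  0.7] q [ 0.25 -0.06  1.96 -0.    1.24 -0.41]
dp cm [ -0.63 -28.57  31.18]
```

```bash
python3 -m creep '[{"grip":5,"dp":[-0.2,-2.7,2.9],"rotation":[0.06,0,0]},{"grip":5,"dp":[-0.5,-5.4,5.8],"rotation":[0.12,0,0]},{"grip":5,"dp":[-0.6,-8.1,8.7],"rotation":[0.18,0,0]},{"grip":5,"dp":[-0.6,-10.8,11.6],"rotation":[0.24,0,0]},{"grip":5,"dp":[-0.6,-13.5,14.5],"rotation":[0.3,0,0]}]'
python3 st.py .4466 -.2717 .22
```

```text
time: 4.72
tool_pos: [0.4645, -0.0478, 0.25]
tcp_rot: [0.943, 1.357, -0.943]
wrist_force: [0.9, -0.1, -1.5]
width: 0.586
t 4.7167 pos [ 0.4645 -0.0478  0.25  ] y [ 0.937  0.349 -0.   ] x [-0.  0. -1.] w 0.586 F [ 0.9 -0.1 -1.5] q [-0.16 -0.14  2.02  0.    1.26 -0.51]
dp cm [ 3.   -9.49 20.36]
```

```bash
python3 -m creep '[{"grip":5,"dp":[0,-1.7,3.6],"rotation":[0.03,0,0]},{"grip":5,"dp":[0,-3.4,7.2],"rotation":[0.06,0,0]},{"grip":5,"dp":[0.5,-5.1,10.8],"rotation":[0.1,0,0]},{"grip":5,"dp":[1.5,-6.8,14.4],"rotation":[0.1,0,0]},{"grip":5,"dp":[3,-8.5,18],"rotation":[0.1,0,0]}]'
python3 -m creep '[{"grip":5,"dp":[0.5,-0.5,1.5],"rotation":[0,0,0]},{"grip":5,"dp":[1,-0.5,1.9],"rotation":[0,0,0]}]'
python3 st.py .4466 -.2717 .12
python3 - <<'E'
from h import *
c=bot.get_calibration('wrist');w,d=bot.read_camera('wrist');save('pics/wrist4.png',w)
hsv=cv2.cvtColor(w,cv2.COLOR_RGB2HSV)
m=((hsv[...,0]<12)&(hsv[...,1]>150)&(hsv[...,2]>90)).astype(np.uint8)
for k in cv2.findContours(m,cv2.RETR_EXTERNAL,cv2.CHAIN_APPROX_NONE)[0]:
    if cv2.contourArea(k)<150: continue
    P=np.array([ray(c,u,v,.015)[:2] for u,v in k[:,0]])*1000
    print(cv2.minAreaRect(P.astype(np.float32)),cv2.minAreaRect(k)[0])
E
```

```text
time: 5.13
tool_pos: [0.449, -0.2462, 0.2214]
tcp_rot: [1.017, 1.317, -1.016]
wrist_force: [1.7, -0.0, 0.1]
width: 0.586
time: 5.3
tool_pos: [0.4475, -0.2661, 0.209]
tcp_rot: [1.019, 1.321, -1.021]
wrist_force: [-0.5, 1.0, 0.3]
width: 0.588
t 5.3 pos [ 0.4475 -0.2661  0.209 ] y [ 0.968  0.252 -0.002] x [-0.002  0.    -1.   ] w 0.588 F [-0.5  1.   0.3] q [-0.58 -0.    1.97 -0.    1.17 -0.84]
dp cm [ 8.9  -0.21  0.53]
((521.0978393554688, -418.7757873535156), (66.08637237548828, 20.448591232299805), 34.556697845458984) (277.7755126953125, 288.21905517578125)
((353.92657470703125, -422.72674560546875), (8.95685863494873, 49.307640075683594), 29.36617088317871) (158.18966674804688, 263.7758483886719)
((444.4085388183594, -275.25262451171875), (19.596799850463867, 125.55027770996094), 15.519559860229492) (250.3429412841797, 175.97366333007812)
```

View pics/wrist4.png

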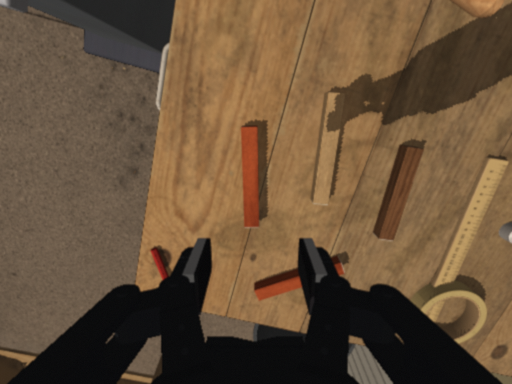

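The target blank is at (250,176), upright in the picture between the fingers, with maple (327,150) clear at the right. Descending.

```bash
python3 -m creep '[{"grip":4.8,"dp":[3,0,0.3],"rotation":[0,0,0]},{"grip":4.8,"dp":[6,-0.2,0.6],"rotation":[0,0,0]},{"grip":4.8,"dp":[9,-0.3,0.6],"rotation":[0,0,0]},{"grip":4.8,"dp":[12,-0.3,0.6],"rotation":[0,0,0]},{"grip":4.8,"dp":[13,-0.3,0.6],"rotation":[0,0,0]}]'
python3 -m creep '[{"grip":4.8,"dp":[0,0,0],"rotation":[0,0,0]}]'
python3 st.py .4455 -.273 .02
```

```text
time: 5.77
tool_pos: [0.4447, -0.2665, 0.0764]
tcp_rot: [1.017, 1.329, -1.017]
wrist_force: [-1.7, -0.6, 0.5]
width: 0.558
time: 5.85
tool_pos: [0.4452, -0.2671, 0.0777]
tcp_rot: [1.017, 1.328, -1.017]
wrist_force: [-0.2, 1.0, -0.7]
width: 0.558
t 5.85 pos [ 0.4452 -0.2671  0.0777] y [ 0.967  0.257 -0.005] x [-0.006  0.004 -1.   ] w 0.558 F [-0.2  1.  -0.7] q [-0.59  0.14  2.08  0.    0.92 -0.85]
dp cm [ 5.76 -0.09  0.62]
```

```bash
python3 -m creep '[{"grip":4.8,"dp":[2,0,0.5],"rotation":[0,0,0]},{"grip":4.8,"dp":[4,0,0.5],"rotation":[0,0,0]},{"grip":4.8,"dp":[5.2,-0.1,0.5],"rotation":[0,0,0]},{"grip":4.8,"dp":[5.7,-0.1,0.5],"rotation":[0,0,0]},{"grip":4.8,"dp":[5.7,-0.1,0.5],"rotation":[0,0,0]}]'
python3 -m creep '[{"grip":4.8,"dp":[0,0,0],"rotation":[0,0,0]}]'
python3 st.py .4455 -.273 .02
python3 - <<'E'
from h import *
w,d=bot.read_camera('wrist');save('pics/wrist5.png',w)
s,d=bot.read_camera('scene');save('pics/scene5.png',cv2.resize(s[180:320,200:400],None,fx=4,fy=4))
E
```

```text
time: 6.27
tool_pos: [0.4475, -0.2744, 0.0238]
tcp_rot: [1.017, 1.322, -1.017]
wrist_force: [0.6, 0.4, -0.1]
width: 0.558
time: 6.35
tool_pos: [0.4484, -0.2752, 0.0249]
tcp_rot: [1.017, 1.319, -1.017]
wrist_force: [0.3, -0.6, 1.0]
width: 0.562
t 6.35 pos [ 0.4484 -0.2752  0.0249] y [0.967 0.255 0.001] x [ 0.001 -0.001 -1.   ] w 0.562 F [ 0.3 -0.6  1. ] q [-0.6   0.23  2.1   0.    0.81 -0.86]
dp cm [ 0.49 -0.23 -0.29]
```

View pics/wrist5.png

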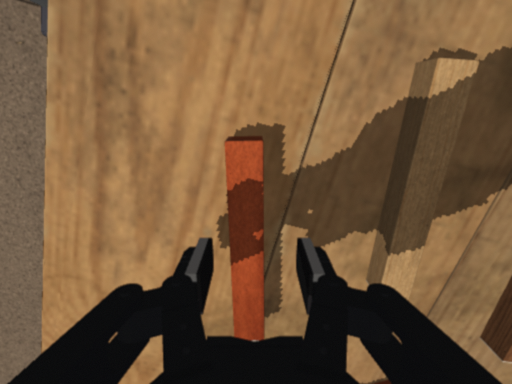

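View pics/scene5.png

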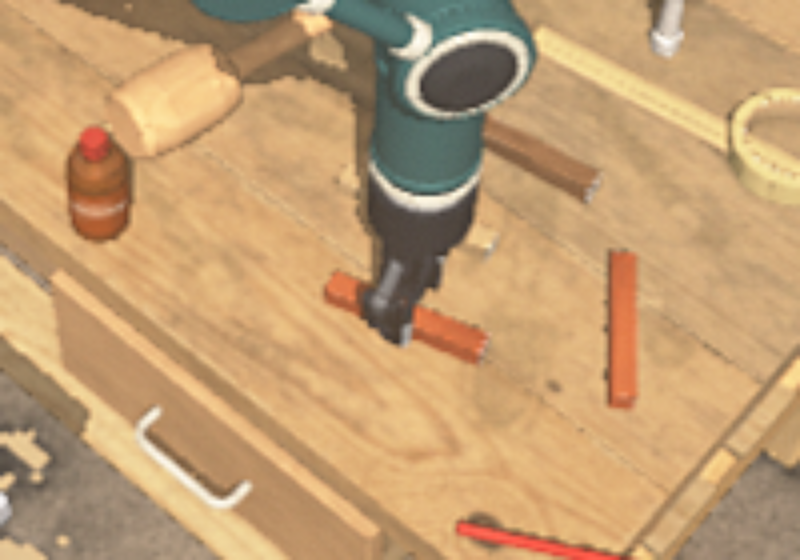

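```bash
python3 -m creep '[{"grip":4.8,"dp":[0.3,-0.2,-0.2],"rotation":[0,0,0]},{"grip":4,"dp":[0.3,-0.2,-0.2],"rotation":[0,0,0]},{"grip":2.5,"dp":[0.3,-0.2,-0.2],"rotation":[0,0,0]},{"grip":1,"dp":[0.3,-0.2,-0.2],"rotation":[0,0,0]},{"grip":1,"dp":[0.3,-0.2,-0.2],"rotation":[0,0,0]}]' 40
python3 st.py .4455 -.273 .02
python3 -m creep '[{"grip":1,"dp":[0,0,0],"rotation":[0,0,0]},{"grip":1,"dp":[0,0,0],"rotation":[0,0,0]},{"grip":1,"dp":[0,0,0],"rotation":[0,0,0]}]' 40
python3 st.py .4455 -.273 .02
```

```text
time: 6.87
tool_pos: [0.4456, -0.2738, 0.0214]
tcp_rot: [1.017, 1.319, -1.017]
wrist_force: [-0.0, -0.1, 0.4]
width: 0.208
t 6.8667 pos [ 0.4456 -0.2738  0.0214] y [0.967 0.255 0.001] x [ 0.001 -0.001 -1.   ] w 0.208 F [-0.  -0.1  0.4] q [-0.6   0.23  2.11 -0.    0.8  -0.86]
dp cm [ 0.14  0.01 -0.08]
time: 7.12
tool_pos: [0.4456, -0.2738, 0.0213]
tcp_rot: [1.017, 1.32, -1.017]
wrist_force: [-0.6, -0.1, 4.8]
width: 0.206
t 7.1167 pos [ 0.4456 -0.2738  0.0213] y [0.967 0.255 0.   ] x [ 0.001 -0.    -1.   ] w 0.206 F [-0.6 -0.1  4.8] q [-0.6   0.23  2.11 -0.    0.8  -0.86]
dp cm [ 0.13  0.01 -0.08]
```

```bash
python3 -m creep '[{"grip":1,"dp":[-2,0,0],"rotation":[0,0,0]},{"grip":1,"dp":[-5,0,0],"rotation":[0,0,0]},{"grip":1,"dp":[-9,0,0],"rotation":[0,0,0]},{"grip":1,"dp":[-12,0,0],"rotation":[0,0,0]},{"grip":1,"dp":[-14,0,0],"rotation":[0,0,0]}]' 60
python3 -m creep '[{"grip":1,"dp":[-3,0,0],"rotation":[0,0,0]},{"grip":1,"dp":[-6,0,0],"rotation":[0,0,0]},{"grip":1,"dp":[-8,0,0],"rotation":[0,0,0]},{"grip":1,"dp":[-9,0,0],"rotation":[0,0,0]}]' 60
python3 st.py .463 -.016 .25
python3 - <<'E'
from h import *
w,d=bot.read_camera('wrist');save('pics/wrist6.png',w)
E
```

```text
time: 7.53
tool_pos: [0.4464, -0.2743, 0.1642]
tcp_rot: [1.017, 1.316, -1.016]
wrist_force: [0.1, 0.3, -0.2]
width: 0.202
time: 7.87
tool_pos: [0.4464, -0.2744, 0.2543]
tcp_rot: [1.017, 1.315, -1.016]
wrist_force: [0.1, -1.2, -0.5]
width: 0.201
t 7.8667 pos [ 0.4464 -0.2744  0.2543] y [0.967 0.255 0.003] x [ 0.004 -0.003 -1.   ] w 0.201 F [ 0.1 -1.2 -0.5] q [-0.6  -0.03  1.92 -0.    1.25 -0.86]
dp cm [  0.36   8.19 -24.56]
```

View pics/wrist6.png

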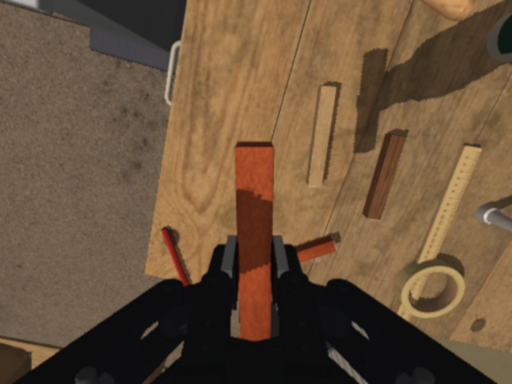

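```bash
python3 -m creep '[{"grip":1,"dp":[0,1.0,-2.0],"rotation":[0,0,0]},{"grip":1,"dp":[0,2.6,-5.1],"rotation":[0.03,0,0]},{"grip":1,"dp":[0,4.3,-8.2],"rotation":[0.06,0,0]},{"grip":1,"dp":[0,5.9,-11.3],"rotation":[0.09,0,0]},{"grip":1,"dp":[0,7.5,-14.4],"rotation":[0.12,0,0]}]' 60
python3 st.py .563 .2405 .25
```

```text
time: 8.33
tool_pos: [0.48, -0.1136, 0.2486]
tcp_rot: [1.108, 1.273, -1.11]
wrist_force: [1.3, -1.2, 0.1]
width: 0.2
t 8.3333 pos [ 0.48   -0.1136  0.2486] y [ 0.991  0.135 -0.003] x [-0.003  0.001 -1.   ] w 0.2 F [ 1.3 -1.2  0.1] q [-0.28 -0.08  1.98  0.    1.25 -0.42]
dp cm [ -0.13  13.01 -33.96]
```

```bash
python3 -m creep '[{"grip":1,"dp":[0,1.2,-3.2],"rotation":[0.03,0,0]},{"grip":1,"dp":[0,2.4,-6.4],"rotation":[0.06,0,0]},{"grip":1,"dp":[0,3.7,-9.6],"rotation":[0.09,0,0]},{"grip":1,"dp":[0,4.9,-12.8],"rotation":[0.11,0,0]},{"grip":1,"dp":[0,6.1,-16],"rotation":[0.13,0,0]}]' 60
python3 st.py .563 .2405 .22
```

```text
time: 8.75
tool_pos: [0.5184, 0.0533, 0.2486]
tcp_rot: [1.202, 1.215, -1.207]
wrist_force: [1.5, -1.4, -0.2]
width: 0.2
t 8.75 pos [0.5184 0.0533 0.2486] y [ 1.     0.007 -0.003] x [-0.003 -0.    -1.   ] w 0.2 F [ 1.5 -1.4 -0.2] q [ 0.05 -0.03  1.92 -0.    1.25  0.05]
dp cm [  2.84   4.6  -18.69]
```

```bash
python3 -m creep '[{"grip":1,"dp":[0,0.9,-3.6],"rotation":[0,0,0]},{"grip":1,"dp":[0,1.8,-7.2],"rotation":[0,0,0]},{"grip":1,"dp":[0.5,2.7,-10.8],"rotation":[0,0,0]},{"grip":1,"dp":[1,3.6,-14.4],"rotation":[0,0,0]},{"grip":1,"dp":[2,4.4,-17.5],"rotation":[0,0,0]}]' 60
python3 -m creep '[{"grip":1,"dp":[0.5,0,0],"rotation":[0,0,0]},{"grip":1,"dp":[1,0,0],"rotation":[0,0,0]},{"grip":1,"dp":[1,0,0],"rotation":[0,0,0]},{"grip":1,"dp":[1,0,0],"rotation":[0,0,0]}]' 60
python3 st.py .563 .2405 .11
python3 - <<'E'
from h import *
print(bot.get_calibration('wrist'))
w,d=bot.read_camera('wrist');save('pics/wrist7.png',w);np.savez('w7.npz',p=w,d=d)
s,d=bot.read_camera('scene');save('pics/scene7.png',cv2.resize(s[70:210,110:310],None,fx=4,fy=4))
t,d=bot.read_camera('top');save('pics/top7.png',cv2.resize(t[130:230,90:220],None,fx=6,fy=6));np.savez('t7.npz',p=t,d=d)
E
```

```text
time: 9.17
tool_pos: [0.5619, 0.2294, 0.2294]
tcp_rot: [1.202, 1.214, -1.203]
wrist_force: [0.2, -0.2, 0.9]
width: 0.194
time: 9.5
tool_pos: [0.5611, 0.2256, 0.2193]
tcp_rot: [1.202, 1.214, -1.207]
wrist_force: [-0.6, -0.8, -0.3]
width: 0.202
t 9.5 pos [0.5611 0.2256 0.2193] y [ 1.     0.007 -0.003] x [-0.003 -0.001 -1.   ] w 0.202 F [-0.6 -0.8 -0.3] q [ 0.34  0.15  1.79 -0.    1.21  0.33]
dp cm [10.93  0.24 -1.5 ]
{'fx': 274.7926430614389, 'fy': 274.7926430614389, 'cx': 254.345307191174, 'cy': 193.75402934393583, 'rvec': array([-2.81351134e+00, -1.09010405e-02,  1.96000641e-03]), 'tvec': array([-0.56241604,  0.17512959,  0.42735027])}
```

View pics/wrist7.png

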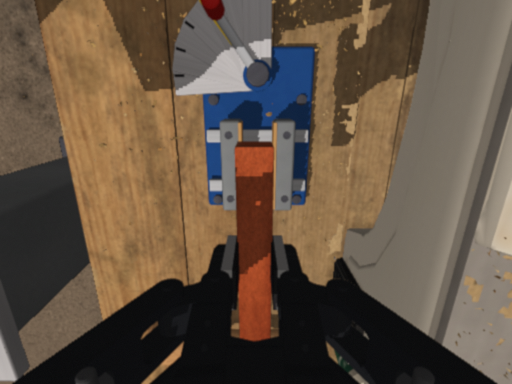

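View pics/scene7.png

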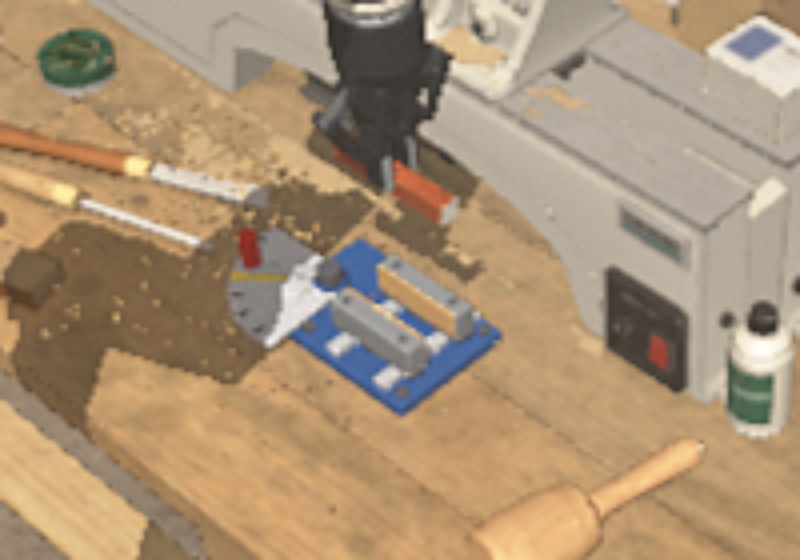

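View pics/top7.png

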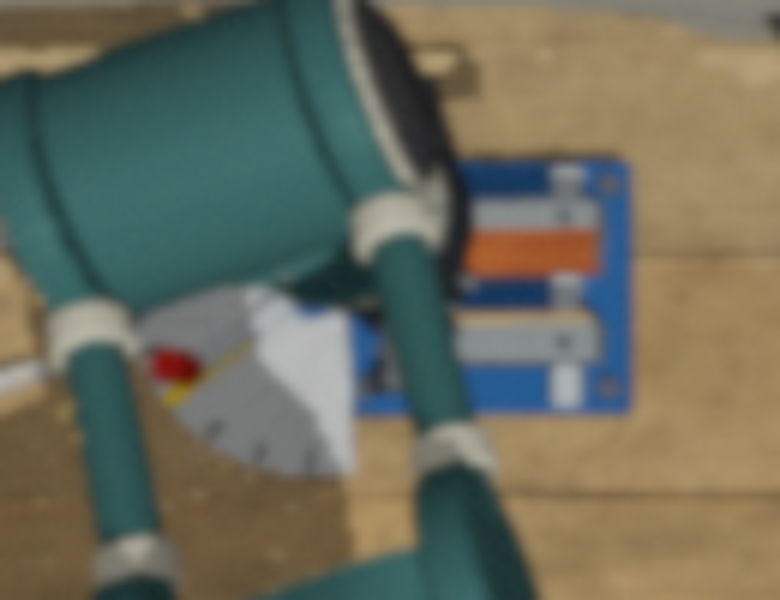

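```bash
cat > wm.py <<'E'
from h import *
def meas(tag):
    s=bot.read_state();c=bot.get_calibration('wrist');w,d=bot.read_camera('wrist');save(f'pics/wrist{tag}.png',w)
    z0=s['tool_pos'][2];hsv=cv2.cvtColor(w,cv2.COLOR_RGB2HSV);C=cloud(c,d)
    m=((hsv[...,0]<12)&(hsv[...,1]>150)&(hsv[...,2]>60));m[:,:225]=0;m[:,285:]=0;m[:135]=0;m[235:]=0
    m&=(abs(C[...,2]-z0)<.03)
    print('tcp',s['tool_pos'].round(4),'blank top z',np.percentile(C[m][:,2],[10,50,90]).round(4))
    ztop=np.median(C[m&(np.arange(384)[:,None]>160)][:,2])
    E=[]
    for r in range(170,233,3):
        u=np.nonzero(m[r])[0]
        if len(u)>10: E.append(ray(c,(u[0]+u[-1])/2,r,z0-.0023)[:2])
    E=np.array(E);f=np.polyfit(E[:,1],E[:,0],1);print('blank axis: x at y=.2405',np.polyval(f,.2405).round(4),'slope',f[0].round(4))
    r0=np.nonzero(m.any(1))[0][0];print('far end y (top edge guess)',[ray(c,254,r,z0-.0023)[1].round(4) for r in range(r0,r0+12,3)])
    # jaws
    j=(abs(C[...,2]-.059)<.006)&(hsv[...,1]<60)
    j[:, :180]=0;j[:,330:]=0
    n,l=cv2.connectedComponents(j.astype(np.uint8))
    for i in range(1,n):
        if (l==i).sum()<200: continue
        P=C[l==i];v,u=np.nonzero(l==i)
        L=np.array([ray(c,np.median(u[v==r]),r,.06)[:2] for r in np.unique(v)[5:-5]])
        g=np.polyfit(L[:,1],L[:,0],1)
        print('jaw n',len(P),'x',np.polyval(g,.2405).round(4),'slope',g[0].round(4),'y',P[:,1].min().round(4),P[:,1].max().round(4))
    q=(C[...,2]>.03)&(C[...,0]>.61)&(abs(C[...,1]-.24)<.1)&(d>0)
    print('lathe min x',np.sort(C[q][:,0])[:5] if q.any() else None)
if __name__=='__main__':
    import sys;meas(sys.argv[1])
E
python3 wm.py 8
```

```text
tcp [0.5622 0.2258 0.2214] blank top z [0.2169 0.2178 0.2186]
blank axis: x at y=.2405 0.5622 slope -0.0011
far end y (top edge guess) [np.float64(0.2893), np.float64(0.2879), np.float64(0.2864), np.float64(0.285)]
jaw n 1378 x 0.5336 slope 0.0033 y 0.1894 0.2886
jaw n 1542 x 0.5927 slope -0.0076 y 0.1899 0.2889
lathe min x [0.61000862 0.61000893 0.61000921 0.6100101  0.61001493]
```

```bash
python3 - <<'E'
from h import *
z=np.load('w7.npz');C=cloud(bot.get_calibration('wrist'),z['d'])
for u,v in ((355,245),(380,225),(400,180),(390,250)): print(C[v,u].round(3))
E
python3 -m creep '[{"grip":1,"dp":[1,0,-0.7],"rotation":[0,0,0]},{"grip":1,"dp":[3,0.1,-1.4],"rotation":[0,0,0]},{"grip":1,"dp":[5,0.1,-1.4],"rotation":[0,0,0]},{"grip":1,"dp":[7,0.1,-1.4],"rotation":[0,0,0]},{"grip":1,"dp":[8,0.1,-1.4],"rotation":[0,0,0]}]' 60
python3 -m creep '[{"grip":1,"dp":[0,0,0],"rotation":[0,0,0]},{"grip":1,"dp":[0,0,0],"rotation":[0,0,0]},{"grip":1,"dp":[0,0,0],"rotation":[0,0,0]}]' 60
python3 st.py .563 .2395 .093
python3 wm.py 9
```

```text
[0.69  0.136 0.042]
[0.69  0.189 0.096]
[0.69  0.243 0.118]
[0.687 0.18  0.128]
time: 10.12
tool_pos: [0.5613, 0.2406, 0.1379]
tcp_rot: [1.201, 1.215, -1.207]
wrist_force: [-0.8, -1.0, -1.1]
width: 0.198
time: 10.37
tool_pos: [0.5638, 0.2413, 0.1422]
tcp_rot: [1.205, 1.212, -1.202]
wrist_force: [0.6, -0.4, -0.6]
width: 0.2
t 10.3667 pos [0.5638 0.2413 0.1422] y [1.    0.008 0.002] x [ 0.002  0.001 -1.   ] w 0.2 F [ 0.6 -0.4 -0.6] q [0.36 0.23 1.84 0.   1.07 0.36]
dp cm [ 4.92 -0.09  0.19]
tcp [0.5638 0.2413 0.1422] blank top z [0.1377 0.1386 0.1393]
blank axis: x at y=.2405 0.5641 slope -0.0128
far end y (top edge guess) [np.float64(0.3048), np.float64(0.3034), np.float64(0.302), np.float64(0.3005)]
jaw n 2165 x 0.5337 slope 0.036 y 0.1919 0.2888
jaw n 2136 x 0.5932 slope -0.0343 y 0.1981 0.2893
lathe min x [0.6100002  0.61000762 0.61000998 0.61001038 0.61001211]
```

View pics/wrist9.png

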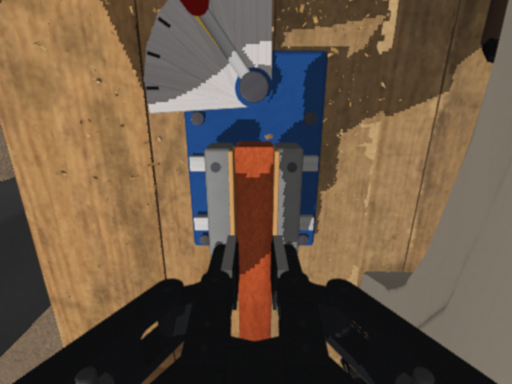

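```bash
python3 -m creep '[{"grip":1,"dp":[0.5,0,0.1],"rotation":[0,0,0]},{"grip":1,"dp":[1.2,0,0.1],"rotation":[0,0,0]},{"grip":1,"dp":[2,0,0.1],"rotation":[0,0,0]},{"grip":1,"dp":[2.6,0,0.1],"rotation":[0,0,0]},{"grip":1,"dp":[3,0,0.1],"rotation":[0,0,0]}]' 60
python3 -m creep '[{"grip":1,"dp":[0.2,0,0],"rotation":[0,0,0]},{"grip":1,"dp":[0.4,0,0],"rotation":[0,0,0]},{"grip":1,"dp":[0.6,0,0],"rotation":[0,0,0]},{"grip":1,"dp":[0.8,0,0],"rotation":[0,0,0]},{"grip":1,"dp":[0.9,0,0],"rotation":[0,0,0]}]' 60
python3 -m creep '[{"grip":1,"dp":[0,0,0],"rotation":[0,0,0]},{"grip":1,"dp":[0,0,0],"rotation":[0,0,0]},{"grip":1,"dp":[0,0,0],"rotation":[0,0,0]},{"grip":1,"dp":[0,0,0],"rotation":[0,0,0]},{"grip":1,"dp":[0,0,0],"rotation":[0,0,0]}]' 60
python3 st.py .563 .2395 .0945
python3 wm.py 10
```

```text
time: 10.83
tool_pos: [0.5621, 0.2397, 0.1094]
tcp_rot: [1.202, 1.214, -1.205]
wrist_force: [-0.7, 0.6, -0.5]
width: 0.207
time: 11.25
tool_pos: [0.563, 0.24, 0.1018]
tcp_rot: [1.203, 1.213, -1.203]
wrist_force: [-0.0, -0.3, 0.4]
width: 0.201
time: 11.67
tool_pos: [0.563, 0.2401, 0.1021]
tcp_rot: [1.203, 1.213, -1.203]
wrist_force: [-0.1, -0.1, -0.1]
width: 0.199
t 11.6667 pos [0.563  0.2401 0.1021] y [1.    0.008 0.   ] x [ 0.  0. -1.] w 0.199 F [-0.1 -0.1 -0.1] q [ 0.36  0.27  1.87 -0.    1.    0.35]
dp cm [ 0.76 -0.    0.06]
tcp [0.563  0.2401 0.1021] blank top z [0.0976 0.0985 0.0993]
blank axis: x at y=.2405 0.5634 slope -0.0165
far end y (top edge guess) [np.float64(0.3035), np.float64(0.3021), np.float64(0.3007), np.float64(0.2993)]
jaw n 2699 x 0.5328 slope 0.0697 y 0.1998 0.2887
jaw n 2718 x 0.5943 slope -0.0845 y 0.2004 0.2892
lathe min x [0.61000283 0.61000289 0.61000557 0.61001043 0.61001223]
```

```bash
python3 -m creep '[{"grip":1,"dp":[0.2,0,0],"rotation":[0,0,0]},{"grip":1,"dp":[0.4,0,0],"rotation":[0,0,0]},{"grip":1,"dp":[0.6,0,0],"rotation":[0,0,0]},{"grip":1,"dp":[0.8,0,0],"rotation":[0,0,0]},{"grip":1,"dp":[0.8,0,0],"rotation":[0,0,0]}]' 60
python3 -m creep '[{"grip":1,"dp":[0,0,0],"rotation":[0,0,0]},{"grip":1,"dp":[0,0,0],"rotation":[0,0,0]},{"grip":1,"dp":[0,0,0],"rotation":[0,0,0]},{"grip":1,"dp":[0,0,0],"rotation":[0,0,0]},{"grip":1,"dp":[0,0,0],"rotation":[0,0,0]}]' 60
python3 st.py .563 .2395 .0945
python3 wm.py 11
python3 - <<'E'
from h import *
s,d=bot.read_camera('scene');save('pics/scene11.png',cv2.resize(s[110:190,130:250],None,fx=6,fy=6,interpolation=cv2.INTER_CUBIC))
C=cloud(bot.get_calibration('scene'),d);hsv=cv2.cvtColor(s,cv2.COLOR_RGB2HSV)
m=((hsv[...,0]<12)&(hsv[...,1]>150)&(hsv[...,2]>60)&(C[...,2]>.07)&(abs(C[...,0]-.563)<.03)&(abs(C[...,1]-.24)<.09))
print(m.sum(),C[m].min(0).round(4),C[m].max(0).round(4))
P=C[m]
for y in np.arange(.17,.31,.02):
    q=P[abs(P[:,1]-y)<.01]
    if len(q)>3: print(y.round(2),len(q),q[:,2].max().round(4),q[:,2].min().round(4))
E
```

```text
time: 12.13
tool_pos: [0.5625, 0.2398, 0.0932]
tcp_rot: [1.202, 1.214, -1.204]
wrist_force: [-0.1, -0.2, -0.9]
width: 0.201
time: 12.55
tool_pos: [0.563, 0.2401, 0.0941]
tcp_rot: [1.204, 1.213, -1.203]
wrist_force: [-0.0, 0.3, -0.6]
width: 0.199
t 12.55 pos [0.563  0.2401 0.0941] y [1.    0.008 0.   ] x [ 0.  0. -1.] w 0.199 F [-0.   0.3 -0.6] q [0.36 0.28 1.88 0.   0.98 0.35]
dp cm [-0.04 -0.    0.06]
tcp [0.563  0.2401 0.0941] blank top z [0.0896 0.0905 0.0912]
blank axis: x at y=.2405 0.5631 slope -0.0087
far end y (top edge guess) [np.float64(0.3035), np.float64(0.3021), np.float64(0.3007), np.float64(0.2993)]
jaw n 2824 x 0.5327 slope 0.0713 y 0.2035 0.2889
jaw n 2848 x 0.5944 slope -0.0856 y 0.2041 0.2893
lathe min x [0.61000326 0.6100098  0.61001219 0.61001352 0.61001417]
93 [0.5511 0.176  0.072 ] [0.5744 0.2914 0.1022]
0.19 31 0.1009 0.08
0.21 31 0.0992 0.0754
0.23 21 0.1022 0.072
0.29 4 0.1004 0.0749
```

View pics/scene11.png

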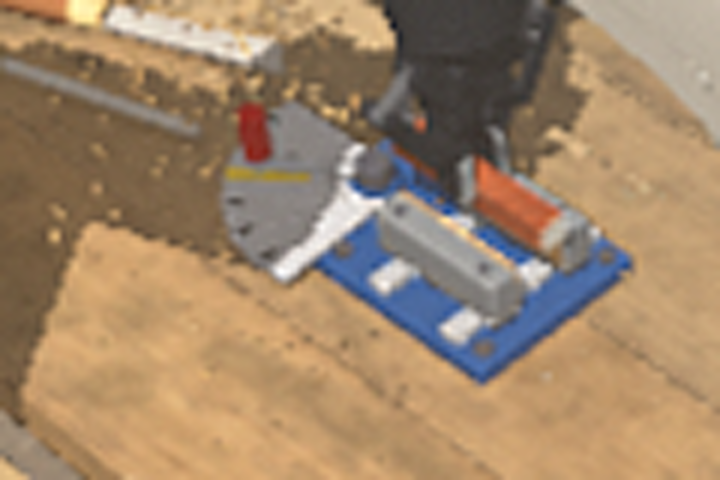

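View pics/wrist11.png

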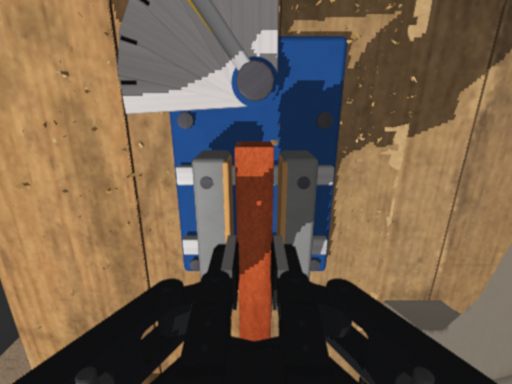

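Run:
```python
from h import *
s=bot.read_state();print(s['time'],s['tool_pos'],s['width'],abs(s['joint_vel']).max());print(bot.finish_job())
```

```text
12.65 [0.56301582 0.2400616  0.09407338] 0.1997134919784158 0.001170625347783079
the job is handed in; nothing more can be done
None
```

I turned the vice lever to the yellow mark. I then picked up the leftmost padauk blank, carried it at about 0.25 m over the mallet and bottles, and handed in while holding it over the jaws at 12.65 s. The job report gives no verdict.

**Lever:** three readings agree that it is within 0.1 rad of the 0.9 mark:
- 0.90 rad from the jaw gap in the top view
- 0.87 rad from the knob's position
- 0.90 rad from the gripper's position while it held the knob

A rough reading of the jaw spacing in the wrist view, taken above the vice, gave about 1.04. I discounted it because my colour mask left out the orange jaw linings, which makes the spacing read too wide.

**Blank:**

| Check | Reading |
|---|---|
| Height of underside above jaw tops | about 11.5 mm |
| Off centre across the gap | about 0.5 mm |
| Off centre along the gap | 1–2 mm |
| Out of line with the gap | about 0.01 rad |
| Level | top reads the same height along the visible length, within 2 mm |

The arm was still, and the wrist force was under 1 N, so nothing was touching the blank but the gripper. I did not take a final measurement of the other objects, but the planned path cleared them and the wrist force showed no contact while carrying.

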